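# Find the full teat case by weight, load it in the warmer and wind the timer

## Robot

A 6-joint arm with a two-finger parallel gripper is mounted at the origin on the work surface. World frame = base frame: x ahead of the robot, y to its left, z up, the work surface at z = 0. Lengths are in m, angles in rad, forces in N, time in s.
With the tool pointing down it reaches from about 0.275 to 0.875 m from the base axis. Payload 12.5 kg.
Tool frame: the origin (TCP) lies midway between the tips of the shut fingers; the grasp point (between the pads) lies 19 mm behind it; x points along the fingers, y is the direction in which the jaws open and shut, and the axes are right-handed (so a half turn about x gives the same grasp; the last joint's range is limited). The gripper opens to 85 mm and grips with 20 to 120 N. Pads are 22 mm wide; open, the fingers measure 114 mm over their backs; the gripper's body (76 mm by 85 mm) begins 54 mm behind the grasp point. The pads swing forward as they close: fully open they stand 13 mm farther back than shut.
Start: joints at [-1.19, 0.351, 1.652, -0, 1.139, -0.085], TCP at [0.247, -0.491, 0.199] pointing down, gripper open.
Joint ranges: [-2.75, 2.75], [-0.79, 2.1], [0.01, 2.65], [-1.57, 4.71], [0.07, 3.14], [-2.87, 2.87]. Speed limits (rad/s): [2.22, 2.22, 2.79, 3.14, 3.14, 3.14].

## Interface

Orientations are given as a rotation vector (axis times angle).
In Python, from workcell import move_pose, move_linear, goto_joints, open_gripper, gripper_close, hold, ik, sense, snapshot, IKError, sign_off gives the robot as it stands. Calls block until the motion is done:
- move_pose(position, orientation): joint-space move of the TCP to a pose.
- move_linear(position, ori=None, speed=0.15): straight line of the TCP; ori=None keeps the orientation; speed is the mean speed in m/s.
- goto_joints(angles): joint-space move.
- open_gripper() and gripper_close(f_grip=None): open the fingers fully, or close them until they stop; f_grip is the grip in N (None keeps the last).
- hold(seconds).
- ik(position, orientation): joint angles nearest the present ones, or None.
- sense(): the state.
- snapshot(name): name is "scene" or "top" or "wrist"; returns a dict with "pixels" (420x560x3 uint8, blue, green, red), "range_z" (420x560 float32, m along the optical axis (not along the pixel's ray), 0 where there is no reading), "camera_matrix" (3x3 intrinsics, pixels), "R" (3x3) and "t" (3): a world point X has camera coordinates R X + t; the wrist camera has in their place "hand_eye" (4x4, takes a point from camera to tool coordinates, whose origin is the TCP and whose axes are the tool frame's). Camera axes: x right, y down, z forward; pixel columns grow to the right and rows downward; lengths in m; the calibration is good to about 2 mm. A picture is of the moment at which its call begins: read the wrist's pose just before it.
A pose or a line that the arm cannot do raises IKError and nothing moves.
- sign_off(): hands the job in, once; it reports no verdict.
The state is a dict: "time_s": time; "qpos": joint angles; "joint_vel": joint speeds; "tau": joint torques, N m; "tcp_pos": TCP position; "eef_rot": TCP orientation; "contact_force": force on the tool from outside, world axes, zero at the start; "moment": the same for the moment, N m; "finger_gap": finger opening in m.
Only numpy, scipy, OpenCV 4.12 (cv2) and the standard library are available. Lean on these libraries where they do the work, as an engineer would, in place of code of your own. Each camera call takes 0.05 s, during which the arm holds its last target. There are 200 camera calls.

## Task

Three teat cases that look the same stand in the clamp-on caddy; only one is packed with teats, so feel by lifting which one is heavy. Stand that full case upright on the warmer's black pad, centred between its two metal plates (you will have to put it down on the shelf and take it by its narrow sides, as there is no room for fingers beside the plates), and leave the two light cases in their own bays of the caddy. Then wind the warmer's orange timer key clockwise, in several turns, until it comes up against its stop; do not drop or topple a case, and leave the other kitchen things where they are.

Things in the scene. Friction and masses are not known exactly. Their poses are not given: they have to be found in the camera images.
- caddy: grey fixed caddy, origin centre of underside. 3 bays along its y, centres y -78, 0, +78 mm, floor 6 mm high; each 74 (y) x 50 (x) mm between 4 mm cheeks 118 mm high, open at -x and +x but for 16 mm lips: room for fingers only before and behind a case. Steel clamp bar behind (x 78 mm, top 38 mm high). Worktop before it (x 0.42-0.48, y 0-0.15 m) is free to set a case down
- case_1: one of three identical-looking closed teat cases, 40 (x) x 64 (y) x 110 (z) mm, mint with white top; origin centre of underside, z up. Stands in a caddy bay at the start. One of the three, any of them, is full (about 450 g); the other two nearly empty (about 125 g). Looks and poses do not tell which; it must be felt
- case_2: one of three identical-looking closed teat cases, 40 (x) x 64 (y) x 110 (z) mm, mint with white top; origin centre of underside, z up. Stands in a caddy bay at the start. One of the three, any of them, is full (about 450 g); the other two nearly empty (about 125 g). Looks and poses do not tell which; it must be felt
- case_3: one of three identical-looking closed teat cases, 40 (x) x 64 (y) x 110 (z) mm, mint with white top; origin centre of underside, z up. Stands in a caddy bay at the start. One of the three, any of them, is full (about 450 g); the other two nearly empty (about 125 g). Looks and poses do not tell which; it must be felt
- warmer: white fixed bottle warmer 220 (x) x 280 (y) mm, flat deck 50 mm high, origin centre of underside. Two upright metal plates on the deck at x -29.5 and +29.5, y 75 mm: 6 mm thick, 44 mm wide (y), tops 168 mm above the worktop; slot between them 53 mm wide (x), open at both y ends. A flat round bottle mark on the deck has no use here
- slot_floor (a point): point on the warmer's deck midway between the plates, the middle of the black pad (50 mm above the worktop); axes as the warmer's. The full case's underside centre belongs here, its 64 mm along y
- timer_key (a joint): turn of the warmer's wind-up timer key about a vertical axis, rad, growing clockwise seen from above; lightly sprung, stays where it is let go; the stop is at 2.2
- timer_grip (a point): point on the key's axis at the height to grip (84 mm above the worktop); its x runs along the key's bar. The orange bar is 70 mm long, 16 mm thick, its top 100 mm above the worktop, on a round white dial (68 mm across, top at 60 mm)
- glass_bottle: empty glass feeding bottle, 56 mm across, 160 mm high, upright. Origin: centre of its underside. Leave alone
- scoop: bamboo scoop 170 mm long lying flat along its x. Origin: under its middle. Leave alone
- pot: small lidded white ceramic pot, 98 mm across, 96 mm high. Origin: centre of its underside. Leave alone
- tumbler: blue ceramic cup, 72 mm across, 90 mm high. Origin: centre of its underside. Leave alone
- jar: amber glass jar with a steel lid, 72 mm across, 100 mm high. Origin: centre of its underside. Leave alone
- brush: flat brush with a blue handle 200 mm long lying along its x. Origin: under its middle. Leave alone
Not all that is in view belongs to the job. What is shaped like the case_1 but red is not meant. Leave any pink look-alike of the case_3 alone.

How it is judged:
On the way, in this order (a step that is already met when the one before it is completed fails the run):
1. the full case stands released between the warmer's plates, the light cases are in their own bays, and the key is not yet wound (((distance between case_1 and slot_floor below 0.02 m and angle between each of case_1, case_2, case_3's own z axis and vertical below 0.1 rad and contact force between case_1 and warmer above 2.6 N and contact force between case_1 and the fingers below 0.05 N and linear speed of case_1 below 0.03 m/s and distance of each of case_2, case_3 from where it was at the start of the episode below 0.02 m) or (distance between case_2 and slot_floor below 0.02 m and angle between each of case_2, case_1, case_3's own z axis and vertical below 0.1 rad and contact force between case_2 and warmer above 2.6 N and contact force between case_2 and the fingers below 0.05 N and linear speed of case_2 below 0.03 m/s and distance of each of case_1, case_3 from where it was at the start of the episode below 0.02 m) or (distance between case_3 and slot_floor below 0.02 m and angle between each of case_3, case_1, case_2's own z axis and vertical below 0.1 rad and contact force between case_3 and warmer above 2.6 N and contact force between case_3 and the fingers below 0.05 N and linear speed of case_3 below 0.03 m/s and distance of each of case_1, case_2 from where it was at the start of the episode below 0.02 m)) and value of joint timer_key below 0.8 rad), for 0.2 s.
2. the timer key is wound to its stop (value of joint timer_key above 2.05 rad), for 0.1 s.
At the end, for the whole second after the job is handed in: The full (heavy) case stands upright, released and at rest on the warmer's deck between the plates, its underside centre within 20 mm of slot_floor; the two light cases stand upright within 20 mm of where they started in the caddy; the timer key is within 0.15 rad of its stop (((distance between case_1 and slot_floor below 0.02 m and angle between each of case_1, case_2, case_3's own z axis and vertical below 0.1 rad and contact force between case_1 and warmer above 2.6 N and contact force between case_1 and the fingers below 0.05 N and linear speed of case_1 below 0.03 m/s and distance of each of case_2, case_3 from where it was at the start of the episode below 0.02 m) or (distance between case_2 and slot_floor below 0.02 m and angle between each of case_2, case_1, case_3's own z axis and vertical below 0.1 rad and contact force between case_2 and warmer above 2.6 N and contact force between case_2 and the fingers below 0.05 N and linear speed of case_2 below 0.03 m/s and distance of each of case_1, case_3 from where it was at the start of the episode below 0.02 m) or (distance between case_3 and slot_floor below 0.02 m and angle between each of case_3, case_1, case_2's own z axis and vertical below 0.1 rad and contact force between case_3 and warmer above 2.6 N and contact force between case_3 and the fingers below 0.05 N and linear speed of case_3 below 0.03 m/s and distance of each of case_1, case_2 from where it was at the start of the episode below 0.02 m)) and value of joint timer_key above 2.05 rad); the robot touches nothing.
It fails at once if a case is dropped or toppled (moving faster than 0.5 m/s without being held) ((linear speed of case_1 above 0.5 m/s and contact force between case_1 and the fingers below 0.05 N) or (linear speed of case_2 above 0.5 m/s and contact force between case_2 and the fingers below 0.05 N) or (linear speed of case_3 above 0.5 m/s and contact force between case_3 and the fingers below 0.05 N)).
It fails at once if another kitchen thing is pushed more than 30 mm away or knocked over (distance of any of glass_bottle, scoop, pot, tumbler, jar, brush from where it was at the start of the episode above 0.03 m or angle between any of glass_bottle, pot, tumbler, jar's own z axis and vertical above 0.6 rad).
It also fails if it takes over 72 s, if anything falls off the work surface, if the arm or the gripper's body presses on something with over 40 N, if the wrist force passes 120 N, or if a joint passes its speed limit or range.

## Working session

There is one attempt and no reset: what is moved stays moved. The work goes in short steps, each a Python script; the robot and the scene stay as the last script left them, time stands still between calls to the robot, and variables do not carry over. Pictures are saved under pics/ and viewed, about 8 in all and at most 12, crops included, and the job is handed in when it is done.

```bash
ls; mkdir -p pics; cat > h.py <<'E'
import numpy as np, cv2
from scipy.spatial.transform import Rotation as Ro
from workcell import *
def save(n,f):
    s=snapshot(n); cv2.imwrite(f"pics/{f}.png",s["pixels"]); np.savez(f"pics/{f}.npz",**{k:v for k,v in s.items()}); return s
def world(s):
    d=s["range_z"]; K=s["camera_matrix"]; v,u=np.indices(d.shape)
    P=np.stack([(u-K[0,2])/K[0,0]*d,(v-K[1,2])/K[1,1]*d,d],-1)
    if "R" in s: return (P-s["t"])@s["R"]
E
python3 - <<'E'
from h import *
a=save("scene","scene0");b=save("top","top0")
print(sense())
for s in(a,b): print(s["camera_matrix"],-s["R"].T@s["t"])
E
```

```text
pics
{'time_s': 0.1, 'qpos': array([-1.18959833e+00,  3.51185440e-01,  1.65233001e+00,  3.59156150e-06,
        1.13914033e+00, -8.45851233e-02]), 'joint_vel': array([-0.0007978 , -0.00174768, -0.00227833,  0.0021137 ,  0.00070871,
        0.0002976 ]), 'tau': array([ 7.74401360e-04, -5.06832755e+01, -2.91877699e+01, -5.79942366e-05,
        2.68297495e-03,  2.21200321e-05]), 'tcp_pos': array([ 0.246926  , -0.49108739,  0.19902203]), 'eef_rot': array([ 1.96245375,  0.4665814 , -1.9627641 ]), 'contact_force': array([0.61508888, 0.49579023, 1.41637931]), 'moment': array([ 0.0517556 ,  0.00909327, -0.04790259]), 'finger_gap': 0.08523090861613059}
[[513.05188129   0.         277.71922452]
 [  0.         513.05188129 215.49883578]
 [  0.           0.           1.        ]] [ 1.47173097 -0.37629177  1.31721898]
[[502.66127734   0.         277.54813432]
 [  0.         502.66127734 212.80442069]
 [  0.           0.           1.        ]] [ 0.31795654 -0.03957288  1.46557006]
```

View pics/scene0.png

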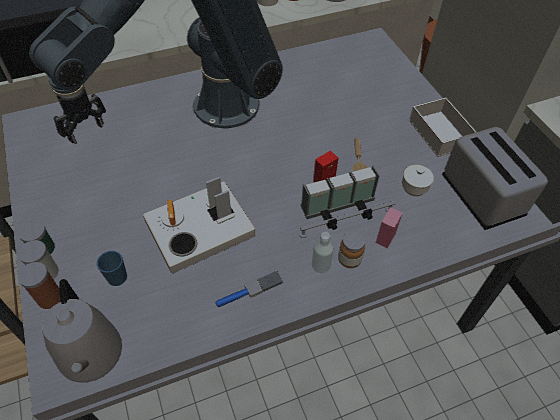

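View pics/top0.png

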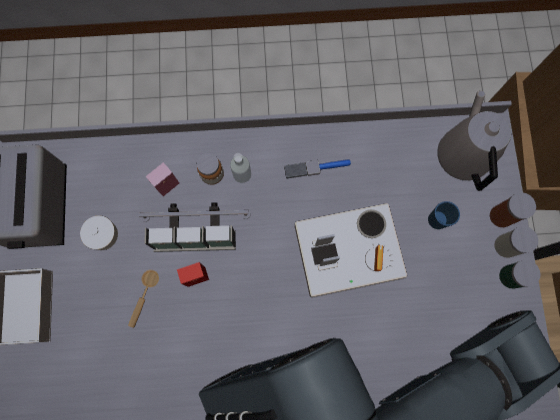

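The scene view shows the caddy with three mint cases (about 316,195 / 341,188 / 364,183), the warmer with its plates at (218,200) and the key at (172,212). The top view shows the same cases at (161,238), (190,237) and (220,236), the key at (379,258) and the black pad at (325,255). Look-alikes are red at (191,274) and pink (162,180); the mint ones in the caddy are what I want.

```bash
cat > m.py <<'E'
from h import *
def L(f): return dict(np.load(f"pics/{f}.npz"))
def blobs(f,name,lo,hi,zr,amin=15):
    s=L(f); W=world(s); hsv=cv2.cvtColor(s["pixels"],cv2.COLOR_BGR2HSV)
    m=cv2.inRange(hsv,lo,hi)&((W[...,2]>zr[0])&(W[...,2]<zr[1])&(s["range_z"]>0)).astype(np.uint8)*255
    n,l,st,c=cv2.connectedComponentsWithStats(m)
    for i in range(1,n):
        if st[i,4]>=amin:
            p=W[l==i]; r=cv2.minAreaRect(p[:,:2].astype(np.float32)*1000)
            print(f,name,c[i].round(),st[i,4],"mean",p.mean(0).round(3),"z",p[:,2].min().round(3),p[:,2].max().round(3),"rect",np.round(r[0]),np.round(r[1]),round(r[2],1))
if __name__=="__main__":
  for f in("top0","scene0"):
    blobs(f,"orange",(8,150,120),(22,255,255),(.085,.11))
    blobs(f,"red",(0,170,80),(6,255,255),(.05,.2))
    blobs(f,"pink",(150,40,100),(179,200,255),(.05,.2))
    blobs(f,"casetop",(0,0,120),(179,60,255),(.105,.125),60)
    blobs(f,"platetop",(0,0,0),(179,70,255),(.16,.175),5)
    blobs(f,"deck",(0,0,140),(179,40,255),(.04,.058),500)
    blobs(f,"black",(0,0,0),(179,255,70),(.04,.06),60)
    blobs(f,"bar/any130",(0,0,0),(179,255,255),(.026,.042),100)
    s=L(f);W=world(s)
  s=L("top0");t=cv2.resize(s["pixels"][190:310,120:420],None,fx=2.6,fy=2.6,interpolation=cv2.INTER_CUBIC);cv2.imwrite("pics/c1.png",t)
E
python3 m.py
```

```text
top0 orange [379. 258.] 113 mean [ 0.484 -0.325  0.099] z 0.089 0.107 rect [ 487. -326.] [15. 66.] 82.2
top0 pink [162. 179.] 18 mean [0.744 0.261 0.108] z 0.101 0.114 rect [745. 262.] [ 5. 61.] 38.1
top0 casetop [239. 165.] 116 mean [0.77  0.043 0.112] z 0.105 0.124 rect [774.  44.] [41. 45.] 0.7
top0 casetop [158. 174.] 298 mean [0.76  0.272 0.11 ] z 0.105 0.118 rect [760. 273.] [42. 64.] 37.2
top0 casetop [218. 233.] 355 mean [0.58  0.111 0.115] z 0.108 0.123 rect [580. 109.] [70. 43.] 87.4
top0 casetop [188. 234.] 343 mean [0.581 0.192 0.115] z 0.106 0.123 rect [581. 192.] [62. 41.] 87.0
top0 casetop [525. 239.] 514 mean [ 0.51  -0.721  0.116] z 0.106 0.123 rect [ 510. -720.] [69. 72.] 88.1
top0 casetop [160. 235.] 341 mean [0.583 0.269 0.115] z 0.107 0.122 rect [583. 269.] [63. 40.] 86.8
top0 platetop [479.  98.] 49 mean [ 0.906 -0.636  0.168] z 0.161 0.175 rect [ 907. -636.] [27. 19.] 39.3
top0 platetop [471. 142.] 170 mean [ 0.778 -0.594  0.167] z 0.16 0.175 rect [ 788. -598.] [121.  49.] 15.3
top0 platetop [ 26. 146.] 21 mean [0.842 0.618 0.172] z 0.168 0.174 rect [839. 616.]
[... 8086 characters left out ...]
26 0.042 rect [759. 603.] [294. 135.] 31.9
scene0 bar/any130 [337. 201.] 227 mean [0.602 0.182 0.034] z 0.026 0.042 rect [600. 190.] [241.  44.] 80.8
scene0 bar/any130 [337. 220.] 327 mean [0.667 0.151 0.035] z 0.026 0.042 rect [672. 147.] [234.  40.] 87.9
scene0 bar/any130 [486. 255.] 346 mean [0.944 0.511 0.034] z 0.026 0.042 rect [944. 517.] [523.   7.] 89.9
scene0 bar/any130 [211. 251.] 292 mean [ 0.635 -0.247  0.034] z 0.026 0.042 rect [ 635. -241.] [ 22. 277.] 4.8
scene0 bar/any130 [217. 353.] 965 mean [ 0.943 -0.31   0.034] z 0.026 0.042 rect [ 943. -263.] [1029.    7.] 89.9
scene0 bar/any130 [ 98. 365.] 241 mean [ 0.863 -0.618  0.034] z 0.026 0.042 rect [ 847. -623.] [ 76. 166.] 19.4
```

View pics/c1.png

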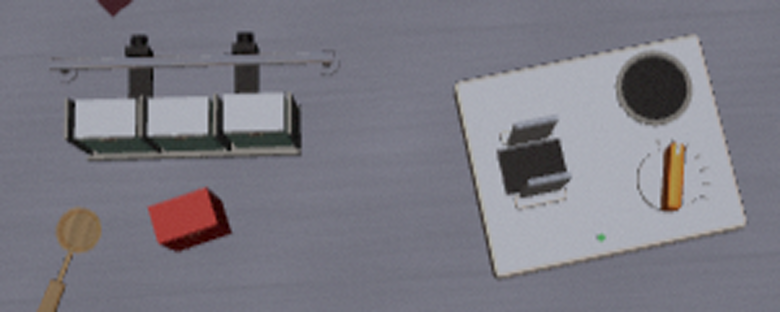

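The mint cases are at roughly (0.582, 0.113), (0.583, 0.193) and (0.585, 0.270), with the caddy yawed about -2.6°. The slot is at (0.515, -0.181) with yaw 8.2°, and plate spacing 59 mm matches the description. The key is at (0.488, -0.325). The crop confirms the three mint cases in the caddy, with the red look-alike standing outside it. Next I weigh the first case.

```bash
cat >> h.py <<'E'
def ori(deg):
    best=None
    for d in (deg,deg+180):
        a=np.radians(d); x=np.array([0,0,-1.]); y=np.array([np.cos(a),np.sin(a),0])
        yield Ro.from_matrix(np.stack([x,y,np.cross(x,y)],1)).as_rotvec()
def pick(p,deg):
    c=[(abs(q[5]),o) for o in ori(deg) if (q:=ik(p,o)) is not None]
    return min(c,key=lambda t:t[0])[1]
def fz(n=6):
    F=[]
    for _ in range(n): hold(.05); F.append(sense()["contact_force"])
    return np.mean(F,0).round(2)
def weigh(x,y,yaw=-2.6,z=.066):
    o=pick([x,y,.18],yaw); open_gripper(); move_pose([x,y,.18],o)
    move_linear([x,y,z],o,.12); f0=fz(); gripper_close(50); g=sense()["finger_gap"]
    move_linear([x,y,z+.02],o,.06); hold(.2); f1=fz()
    print("t",sense()["time_s"],"gap",g,"before",f0,"lifted",f1,"d",f1-f0, "j6",sense()["qpos"][5]); return f1-f0
def putback(x,y,z=.066):
    move_linear([x,y,z+.001],None,.05); open_gripper(); move_linear([x,y,.17],None,.15)
E
python3 - <<'E'
from h import *
print(weigh(.583,.113))
E
```

```text
t 5.65 gap 0.038925286590436405 before [-0.2  -0.12  0.07] lifted [ 0.25 -0.15 -5.16] d [ 0.45 -0.03 -5.23] j6 0.15843222699482407
[ 0.45 -0.03 -5.23]
```

It lifts at about 5.2 N, which fits the full case (4.4 N) far better than a light one (1.2 N). I'll lift it clear, reweigh it free of the caddy, and carry it to the shelf if it still reads heavy.

```bash
python3 - <<'E'
from h import *
p=sense()["tcp_pos"]; move_linear([.583,.113,.215],None,.1); hold(.2); f=fz(); print(f)
if f[2]<-3:
    o=pick([.45,.06,.215],-2.6)
    move_linear([.45,.06,.215],o,.15); hold(.1); print(fz())
    move_linear([.45,.06,.075],None,.12); move_linear([.45,.06,.0612],None,.03); hold(.2); print(fz(2))
s=save("scene","s1"); print(sense()["time_s"],sense()["tcp_pos"],sense()["finger_gap"])
E
```

```text
[ 0.15 -0.21 -4.82]
[ 0.29  0.28 -5.37]
[ 0.03 -0.24 -5.46]
11.375 [0.45004864 0.06001357 0.06128755] 0.03923074372740511
```

View pics/s1.png

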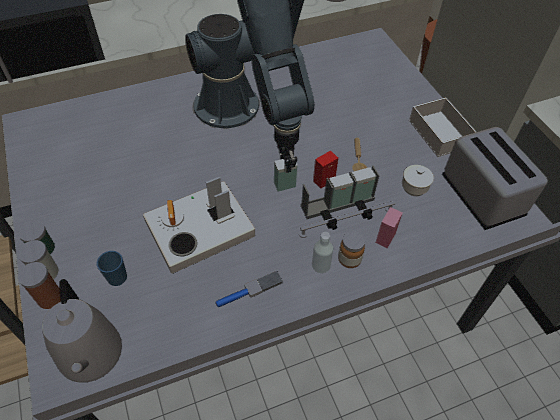

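The case is held at (285,175) over the free worktop, and the other two are still in their bays. Three readings between 4.8 and 5.5 N agree that it is the full one. It isn't touching the worktop yet, so I lower it until contact, release, and take it by its narrow sides.

```bash
python3 - <<'E'
from h import *
z=.0612
while z>.056:
    z-=.0008; move_linear([.45,.06,z],None,.02); hold(.05); f=fz(2)[2]
    if f>-3: break
print("contact",z,f)
open_gripper(); move_linear([.45,.06,.17],None,.2)
s=sense(); w=save("wrist","w1"); np.savez("pics/w1p.npz",p=s["tcp_pos"],r=s["eef_rot"])
d=w["range_z"];K=w["camera_matrix"];H=w["hand_eye"];v,u=np.indices(d.shape)
P=np.stack([(u-K[0,2])/K[0,0]*d,(v-K[1,2])/K[1,1]*d,d],-1)@H[:3,:3].T+H[:3,3]
W=P@Ro.from_rotvec(s["eef_rot"]).as_matrix().T+s["tcp_pos"]
m=(d>0)&(abs(W[...,2]-.11)<.006)&(abs(W[...,0]-.45)<.07)&(abs(W[...,1]-.06)<.07)
r=cv2.minAreaRect(W[m][:,:2].astype(np.float32)*1000); print(m.sum(),r,W[m].mean(0)); print(s["time_s"])
E
```

```text
contact 0.05959999999999999 5.98
5478 ((446.0963134765625, 59.43132781982422), (64.52830505371094, 40.094566345214844), 87.8851318359375) [0.44615147 0.06108278 0.10944601]
13.4
```

View pics/w1.png

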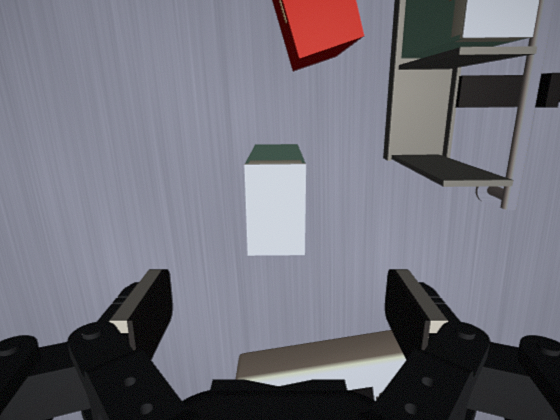

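The wrist view shows the case standing upright at (275,205), released, its top 40 x 64 mm at z 0.110, centred near (0.448, 0.060). Next I take the narrow sides and carry it over the slot.

```bash
python3 - <<'E'
from h import *
x,y=.448,.060
o=pick([x,y,.18],87.4); move_pose([x,y,.18],o); move_linear([x,y,.060],None,.12); gripper_close(60); print("gap",sense()["finger_gap"])
move_linear([x,y,.25],None,.15); hold(.1); print(fz(4), sense()["time_s"])
X,Y=.515,-.181
c=[q for q in ori(98.2)]
o2=min(c,key=lambda t:abs(ik([X,Y,.25],t)[5]-sense()["qpos"][5]))
move_linear([X,Y,.25],o2,.15); hold(.2)
s=sense(); save("wrist","w2"); save("top","t2"); save("scene","s2"); print(s["time_s"],s["tcp_pos"],s["qpos"][5],s["finger_gap"])
np.savez("pics/w2p.npz",p=s["tcp_pos"],r=s["eef_rot"])
im=dict(np.load("pics/s2.npz"))["pixels"][90:270,130:350]
im2=dict(np.load("pics/w2.npz"))["pixels"]
cv2.imwrite("pics/c2.png",np.hstack([cv2.resize(im,(440,360)),cv2.resize(im2,(360,360))]))
E
```

```text
gap 0.0621380682888764
[ 0.13 -0.32 -4.8 ] 18.075
20.0917 [ 0.51499386 -0.18070127  0.250073  ] -2.137059387950527 0.06235265990585771
```

View pics/c2.png

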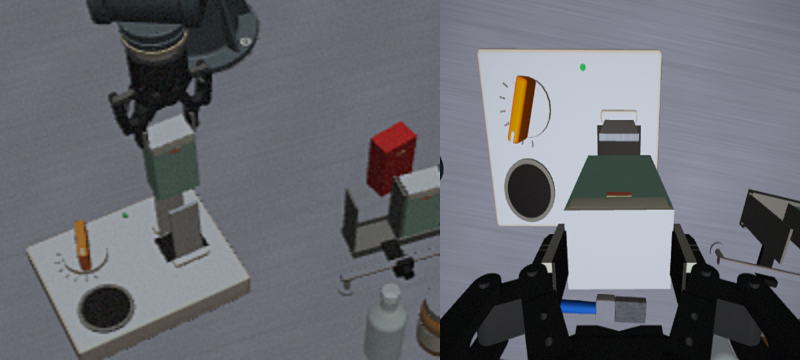

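The case hangs upright over the slot, with the near plate at (618,138) in the right half and aligned with the case. I check its offset in the hand, then lower it.

```bash
python3 - <<'E'
from h import *
w=dict(np.load("pics/w2.npz"));pp=np.load("pics/w2p.npz")
d=w["range_z"];K=w["camera_matrix"];H=w["hand_eye"];v,u=np.indices(d.shape)
P=np.stack([(u-K[0,2])/K[0,0]*d,(v-K[1,2])/K[1,1]*d,d],-1)@H[:3,:3].T+H[:3,3]
W=P@Ro.from_rotvec(pp["r"]).as_matrix().T+pp["p"]
hsv=cv2.cvtColor(w["pixels"],cv2.COLOR_BGR2HSV)
def rect(m,n):
    m=m.astype(np.uint8); k,l,st,_=cv2.connectedComponentsWithStats(m); i=1+st[1:,4].argmax()
    p=W[l==i]; print(n,len(p),cv2.minAreaRect(p[:,:2].astype(np.float32)*1000),p.mean(0).round(4),"zmin/max",p[:,2].min(),p[:,2].max())
rect((hsv[...,2]>150)&(hsv[...,1]<40)&(abs(W[...,2]-.30)<.008)&(d>0),"casetop")
rect((abs(W[...,2]-.168)<.006)&(d>0)&(abs(W[...,0]-.486)<.02)&(abs(W[...,1]+.18)<.04),"nearplate")
rect((abs(W[...,2]-.0995)<.004)&(hsv[...,1]>150)&(d>0),"key")
E
```

```text
casetop 14975 ((513.1286010742188, -181.8399658203125), (41.705448150634766, 64.2249755859375), 8.937617301940918) [ 0.512  -0.182   0.2985] zmin/max 0.2963863738871403 0.3005482050997692
nearplate 615 ((482.5916748046875, -186.2410888671875), (6.342657089233398, 43.59638214111328), 8.220311164855957) [ 0.4824 -0.1862  0.167 ] zmin/max 0.16204147923407777 0.1692610959036983
key 1321 ((486.1012268066406, -326.2625427246094), (15.712145805358887, 68.51335144042969), 80.89535522460938) [ 0.4833 -0.3252  0.099 ] zmin/max 0.09550056229198772 0.10191288728171324
```

Measured in the same view, the case is 1.3 mm off the slot centre, well inside the 6.5 mm clearance. I lower it with a 1 mm correction and watch the force.

```bash
python3 - <<'E'
from h import *
X,Y=.514,-.181
f0=fz(4); move_linear([X,Y,.19],None,.1)
for z in(.17,.15,.13,.115):
    move_linear([X,Y,z],None,.1); f=fz(2); print(z,f)
    if np.abs(f-f0)[:2].max()>5 or f[2]-f0[2]>5: print("STOP");raise SystemExit
while z>.105:
    z-=.001; move_linear([X,Y,z],None,.02); hold(.04); f=fz(2)
    if f[2]>-3: break
print("contact",z,f); open_gripper(); hold(.1); move_linear([X,Y,.25],None,.2)
hold(.1); s=sense(); print(s["time_s"])
w=save("wrist","w3"); a=save("top","t3"); b=save("scene","s3")
d=w["range_z"];K=w["camera_matrix"];H=w["hand_eye"];v,u=np.indices(d.shape)
P=np.stack([(u-K[0,2])/K[0,0]*d,(v-K[1,2])/K[1,1]*d,d],-1)@H[:3,:3].T+H[:3,3]
W=P@Ro.from_rotvec(s["eef_rot"]).as_matrix().T+s["tcp_pos"]
m=(abs(W[...,2]-.16)<.0045)&(d>0)&(abs(W[...,0]-.512)<.023)&(abs(W[...,1]+.182)<.05)
print("case",cv2.minAreaRect(W[m][:,:2].astype(np.float32)*1000),W[m].mean(0))
cv2.imwrite("pics/c3.png",np.hstack([cv2.resize(b["pixels"][90:270,130:350],(440,360)),cv2.resize(w["pixels"],(360,360))]))
E
```

```text
0.17 [-0.02 -0.13 -4.42]
0.15 [ 0.55 -0.1  -5.1 ]
0.13 [ 0.36  0.23 -5.47]
0.115 [-0.18  0.31 -5.42]
contact 0.11 [-2.37  2.48  6.  ]
26.3167
case ((514.87890625, -181.495361328125), (46.50321578979492, 64.22858428955078), 8.200607299804688) [ 0.51137197 -0.1820036   0.15930628]
```

View pics/c3.png

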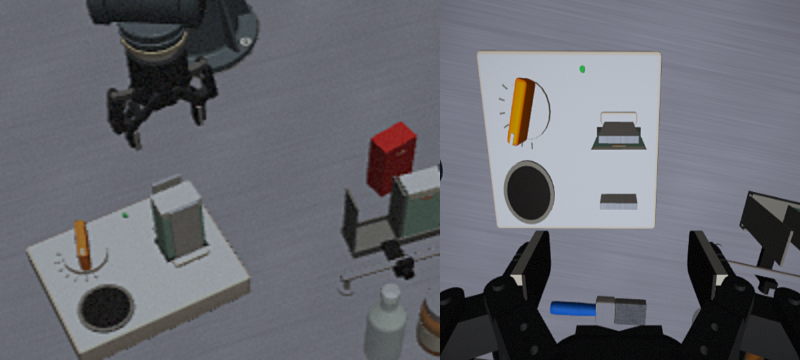

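The case stands upright between the plates, released (left half at (178,225), right half at (618,140)), and the key is unwound. Next is the key: gripped across its bar, wound by turning joint 6 only, watching the moment for the stop.

```bash
python3 - <<'E'
from h import *
X,Y,Z=.488,-.325,.068
for o in ori(81.5): q=ik([X,Y,.16],o); print(None if q is None else np.round(q,2))
for o in ori(71.5): q=ik([X,Y,.16],o); print("after cw10",None if q is None else np.round(q,2))
c=[(ik([X,Y,.16],o),o) for o in ori(81.5)]
sgn=1
qa=[ik([X,Y,.16],o)[5] for o in ori(81.5)];qb=[ik([X,Y,.16],o)[5] for o in ori(71.5)]
sgn=np.sign(qb[0]-qa[0]); k=int(np.argmin(np.array(qa)*sgn)); print("sgn",sgn,qa,qb)
room=2.87-sgn*qa[k]; print("room",room)
move_linear([.50,-.30,.25],c[k][1],.15)
move_pose([X,Y,.14],c[k][1]); move_linear([X,Y,Z],None,.1); gripper_close(40); hold(.1)
s=sense(); print("gap",s["finger_gap"],"M",s["moment"].round(2),s["qpos"].round(3),s["time_s"])
tot=0
for i in range(30):
    q=np.array(sense()["qpos"]) if i==0 else q
    q[5]+=sgn*.12
    if abs(q[5])>2.84: print("range end"); break
    goto_joints(q); tot+=.12; s=sense(); 
    if i%3==0 or abs(s["moment"][2])>.8: print(round(tot,2),s["moment"].round(2),np.linalg.norm(s["contact_force"]).round(1),round(s["time_s"],1))
    if tot>.5 and abs(s["moment"][2])>1.5: print("stop felt"); break
    if s["time_s"]>48: break
save("wrist","w4")
E
```

```text
[-0.67  0.46  1.59  0.    1.09 -2.09]
[-0.67  0.46  1.59 -0.    1.09  1.05]
after cw10 [-0.67  0.46  1.59  0.    1.09 -1.91]
after cw10 [-0.67  0.46  1.59 -0.    1.09  1.23]
sgn 1.0 [np.float64(-2.089364757508716), np.float64(1.0522278960810771)] [np.float64(-1.914831832309283), np.float64(1.2267608212805108)]
room 4.959364757508716
gap 0.00023903892290344695 M [-0.12  0.01  0.01] [-0.667  0.576  1.661 -0.     0.904 -2.089] 29.675
0.12 [0.   0.01 0.02] 3.8 29.9
0.48 [ 0.07  0.03 -0.04] 3.5 30.7
0.84 [-0.02  0.03  0.04] 2.8 31.4
1.2 [-0.04  0.01 -0.02] 3.5 32.2
1.56 [-0.    0.02 -0.01] 3.3 32.9
1.92 [ 0.01 -0.03 -0.02] 3.6 33.7
2.28 [0.05 0.   0.02] 3.3 34.4
2.64 [-0.02 -0.   -0.02] 4.2 35.2
3.0 [-0.03  0.01 -0.02] 3.3 35.9
3.36 [ 0.02 -0.02 -0.01] 3.7 36.7
```

The fingers shut to zero gap, so the key isn't between them; I should have stopped on that. I look before going on.

```bash
python3 - <<'E'
from h import *
s=sense(); print(s["tcp_pos"],s["qpos"].round(3),s["finger_gap"],s["time_s"])
b=save("scene","s5"); w=dict(np.load("pics/w4.npz"))
cv2.imwrite("pics/c5.png",np.hstack([cv2.resize(b["pixels"][90:270,130:310],(400,400)),cv2.resize(w["pixels"],(400,400))]))
E
```

```text
[ 0.48820936 -0.32515228  0.06829315] [-0.667  0.576  1.661 -0.     0.904  1.504] -0.00021600141628956256 37.225
```

View pics/c5.png

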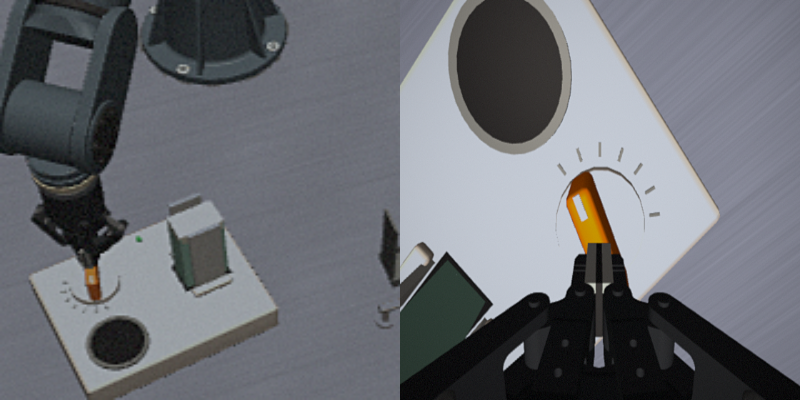

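Left half: the gripper over the key with the orange bar at (93,283). Right half: shut fingers at (600,275) and the bar running past them from (580,190). I measure where the bar is now compared with before.

```bash
python3 - <<'E'
from h import *
s=sense(); w=dict(np.load("pics/w4.npz"))
d=w["range_z"];K=w["camera_matrix"];H=w["hand_eye"];v,u=np.indices(d.shape)
P=np.stack([(u-K[0,2])/K[0,0]*d,(v-K[1,2])/K[1,1]*d,d],-1)@H[:3,:3].T+H[:3,3]
W=P@Ro.from_rotvec(s["eef_rot"]).as_matrix().T+s["tcp_pos"]
def rep(n,W,px,d):
    hsv=cv2.cvtColor(px,cv2.COLOR_BGR2HSV)
    m=(d>0)&(hsv[...,1]>150)&(hsv[...,0]>6)&(hsv[...,0]<25)&(abs(W[...,0]-.488)<.07)&(abs(W[...,1]+.325)<.07)
    p=W[m]; print(n,m.sum(),"z pct",np.percentile(p[:,2],[1,25,50,75,99]).round(3))
    t=p[p[:,2]>np.percentile(p[:,2],99)-.008]; print("  top",cv2.minAreaRect(t[:,:2].astype(np.float32)*1000),t.min(0).round(3),t.max(0).round(3))
rep("w4",W,w["pixels"],d)
for f in("scene0","s3","s5","t3"):
    a=dict(np.load(f"pics/{f}.npz")); rep(f,world(a),a["pixels"],a["range_z"])
# finger-tip: nearest dark points around TCP in wrist
m=(d>0)&(np.linalg.norm(P,axis=-1)<.045); print("near tcp tool-frame",P[m].min(0).round(3),P[m].max(0).round(3),m.sum())
E
```

```text
w4 3114 z pct [0.067 0.088 0.098 0.099 0.181]
  top ((498.2438049316406, -334.5599060058594), (114.01049041748047, 9.503382682800293), 54.127159118652344) [ 0.464 -0.38   0.174] [ 0.529 -0.286  0.192]
scene0 113 z pct [0.063 0.09  0.097 0.1   0.104]
  top ((491.77777099609375, -323.5379333496094), (12.796382904052734, 70.06564331054688), 79.99505615234375) [ 0.457 -0.336  0.096] [ 0.527 -0.314  0.105]
s3 113 z pct [0.067 0.089 0.097 0.1   0.104]
  top ((492.00299072265625, -323.82757568359375), (13.612154006958008, 70.93186950683594), 80.68384552001953) [ 0.456 -0.335  0.096] [ 0.528 -0.314  0.105]
s5 69 z pct [0.066 0.081 0.095 0.101 0.357]
  top ((544.825439453125, -283.7310791015625), (0.0, 0.0), 0.0) [ 0.545 -0.284  0.386] [ 0.545 -0.284  0.386]
t3 159 z pct [0.067 0.094 0.097 0.099 0.105]
  top ((486.0083923339844, -325.2568054199219), (15.882866859436035, 64.41350555419922), 80.35804748535156) [ 0.454 -0.336  0.097] [ 0.517 -0.314  0.107]
near tcp tool-frame [-0.044 -0.041 -0.041] [0.021 0.041 0.035] 13625
```

```bash
python3 - <<'E'
from h import *
s=sense(); w=dict(np.load("pics/w4.npz"))
d=w["range_z"];K=w["camera_matrix"];H=w["hand_eye"];v,u=np.indices(d.shape)
P=np.stack([(u-K[0,2])/K[0,0]*d,(v-K[1,2])/K[1,1]*d,d],-1)@H[:3,:3].T+H[:3,3]
R=Ro.from_rotvec(s["eef_rot"]).as_matrix(); W=P@R.T+s["tcp_pos"]
hsv=cv2.cvtColor(w["pixels"],cv2.COLOR_BGR2HSV)
m=(d>0)&(hsv[...,1]>150)&(hsv[...,0]>6)&(hsv[...,0]<25)&(abs(W[...,2]-.098)<.006)
p=W[m]; print("bar",cv2.minAreaRect(p[:,:2].astype(np.float32)*1000),p.mean(0)); print("jaw dir",R[:,1].round(3),"yaw",np.degrees(np.arctan2(R[1,1],R[0,1])))
q=P[m]; print("tool frame bar y,z ranges", q.min(0).round(3),q.max(0).round(3))
m=(d>0)&(abs(P[...,1])<.03)&(abs(P[...,2])<.02)&(P[...,0]>-.06)&(P[...,0]<.012)&(hsv[...,1]<100)
print("fingers tool x/y/z",np.percentile(P[m],[2,50,98],axis=0).round(3))
cv2.imwrite("pics/c6.png",cv2.resize(w["pixels"][150:420,150:420],(600,600)))
E
```

```text
bar ((502.6858825683594, -330.0942077636719), (15.787869453430176, 37.91414260864258), 80.42599487304688) [ 0.50704287 -0.33209776  0.09821668]
jaw dir [-0.565 -0.825  0.   ] yaw -124.4318587189583
tool frame bar y,z ranges [-0.035 -0.018 -0.034] [-0.024  0.011 -0.001]
fingers tool x/y/z [[-0.059 -0.028 -0.019]
 [ 0.009  0.007 -0.006]
 [ 0.01   0.029  0.018]]
```

View pics/c6.png

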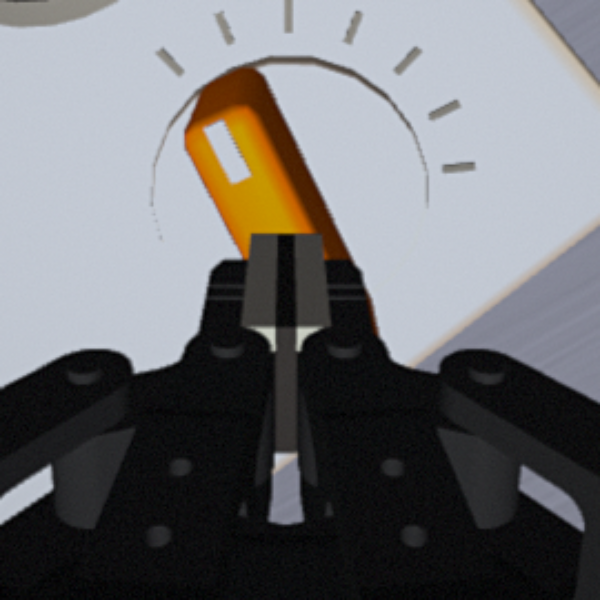

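```bash
python3 - <<'E'
from h import *
s=sense(); w=dict(np.load("pics/w4.npz")); K=w["camera_matrix"];H=np.linalg.inv(w["hand_eye"])
for n,p in(("tcp",[0,0,0]),("30mm back",[-.03,0,0]),("grasp pt",[-.019,0,0])):
    c=H[:3,:3]@np.array(p)+H[:3,3]; px=(K@c)[:2]/c[2]; print(n,px.round(),"in c6",((px-150)*600/270).round(),"depth",c[2].round(3))
d=w["range_z"]
for r in(240,248,254,258,262,270,280,290,300): print(r,d[r,270:290:3].round(3))
print("cam in tool",w["hand_eye"][:3,3]); print(s["contact_force"],s["tau"].round(2),s["moment"])
E
```

```text
tcp [275. 245.] in c6 [278. 212.] depth 0.187
30mm back [275. 272.] in c6 [277. 271.] depth 0.158
grasp pt [275. 261.] in c6 [278. 247.] depth 0.169
240 [0.153 0.153 0.152 0.154 0.154 0.157 0.163]
248 [0.153 0.154 0.155 0.154 0.155 0.    0.158]
254 [0.155 0.155 0.155 0.154 0.156 0.155 0.156]
258 [0.147 0.147 0.147 0.148 0.147 0.148 0.148]
262 [0.144 0.143 0.144 0.145 0.144 0.142 0.144]
270 [0.137 0.138 0.138 0.138 0.137 0.136 0.137]
280 [0.13  0.13  0.129 0.129 0.13  0.129 0.13 ]
290 [0.123 0.123 0.123 0.121 0.123 0.122 0.123]
300 [0.119 0.119 0.119 0.118 0.119 0.117 0.119]
cam in tool [-0.17378544  0.00137252 -0.07226175]
[-1.1964088   0.25113973  3.63756301] [-0.000e+00 -5.659e+01 -2.345e+01 -1.000e-02 -0.000e+00 -3.000e-02] [-0.04260852  0.01668643  0.02410258]
```

The shut fingers are cut off by the bar's top in the picture, with almost no force felt. That suggests they passed into the bar without a real grip. I open, rise, return to the starting angle, and retry at the stated grip height, with a check on the gap before any turning.

```bash
cat >> h.py <<'E'
def bar():
    s=sense(); w=snapshot("wrist"); d=w["range_z"];K=w["camera_matrix"];H=w["hand_eye"];v,u=np.indices(d.shape)
    P=np.stack([(u-K[0,2])/K[0,0]*d,(v-K[1,2])/K[1,1]*d,d],-1)@H[:3,:3].T+H[:3,3]
    W=P@Ro.from_rotvec(s["eef_rot"]).as_matrix().T+s["tcp_pos"]; hsv=cv2.cvtColor(w["pixels"],cv2.COLOR_BGR2HSV)
    m=(d>0)&(hsv[...,1]>150)&(hsv[...,0]>6)&(hsv[...,0]<25)&(abs(W[...,2]-.098)<.006)
    r=cv2.minAreaRect(W[m][:,:2].astype(np.float32)*1000); a=r[2] if r[1][0]>r[1][1] else r[2]+90
    return np.round(r[0],1),np.round(r[1],1),round((a+90)%180-90,1),w
E
python3 - <<'E'
from h import *
X,Y=.488,-.325
open_gripper(); s=sense(); print("open gap",s["finger_gap"],s["contact_force"].round(1),s["time_s"])
move_linear([X,Y,.14],None,.2); print(bar()[:3])
q=np.array(sense()["qpos"]); q[5]=-2.09; goto_joints(q); b=bar(); print(b[:3])
cv2.imwrite("pics/w7.png",b[3]["pixels"])
s=sense(); R=Ro.from_rotvec(s["eef_rot"]).as_matrix(); print("jaw yaw",np.degrees(np.arctan2(R[1,1],R[0,1])),s["tcp_pos"],s["time_s"])
move_linear([X,Y,.065],None,.15); print("down",sense()["contact_force"].round(1)); gripper_close(30); s=sense(); print("gap",s["finger_gap"],s["contact_force"].round(1),s["moment"].round(2),s["time_s"]); b=bar(); print(b[:3]); cv2.imwrite("pics/w8.png",b[3]["pixels"])
E
```

```text
open gap 0.08526800684927911 [-0.4  0.4 -0.3] 38.0583
(array([ 487.4, -327.7]), array([15.6, 68.5]), -9.6)
(array([ 485.9, -327.2]), array([15. , 68.6]), -9.7)
jaw yaw 81.51894692449994 [ 0.48758978 -0.32468342  0.13930566] 41.6833
down [0.3 0.2 0.4]
gap 0.014172581541363055 [-1.1 -4.1  1.7] [-0.77  0.38 -0.02] 42.9667
(array([ 485.9, -326.9]), array([15.7, 69. ]), -9.6)
```

View pics/w8.png

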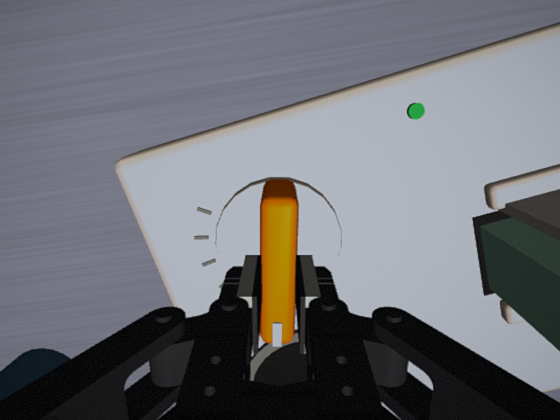

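This time the bar is gripped between the pads at (278,280), gap 14 mm. Now I wind, checking the gap and moment.

```bash
python3 - <<'E'
from h import *
gripper_close(60); q=np.array(sense()["qpos"]); tot=0
while tot<2.6:
    q[5]+=.2; goto_joints(q); tot+=.2; s=sense()
    print(round(tot,2),"gap",s["finger_gap"].round(4),s["moment"].round(2),s["contact_force"].round(1),round(s["time_s"],2))
    if s["finger_gap"]<.01: print("lost"); break
    if tot>1.4 and abs(s["moment"][2])>2: print("stop"); break
print(bar()[:3])
E
```

```text
Traceback (most recent call last):
AttributeError: 'float' object has no attribute 'round'
```

```bash
python3 - <<'E'
from h import *
q=np.array(sense()["qpos"]); tot=.2; print(q.round(3))
while tot<2.6:
    s=sense()
    print(round(tot,2),"gap",round(s["finger_gap"],4),s["moment"].round(2),s["contact_force"].round(1),round(s["time_s"],2))
    if s["finger_gap"]<.01: print("lost"); break
    if tot>1.4 and abs(s["moment"][2])>2: print("stop"); break
    q[5]+=.2; goto_joints(q); tot+=.2
print(bar()[:3],sense()["time_s"])
E
```

```text
[-6.680e-01  5.800e-01  1.661e+00 -1.000e-03  8.990e-01 -1.894e+00]
0.2 gap 0.0127 [-0.25  0.25 -0.11] [-0.7 -2.2  0.9] 43.54
0.4 gap 0.0128 [-0.22  0.11 -0.12] [-0.6 -1.7  1.3] 43.85
0.6 gap 0.0126 [-0.21  0.13 -0.1 ] [ 0.6 -0.6  1. ] 44.16
0.8 gap 0.0129 [-0.16  0.09 -0.15] [-1.6 -1.6  0. ] 44.47
1.0 gap 0.0128 [-0.2   0.06 -0.05] [-0.5 -0.9  0.7] 44.77
1.2 gap 0.013 [-0.19  0.04 -0.09] [-0.2 -1.   0.4] 45.08
1.4 gap 0.0131 [-0.17 -0.08 -0.08] [ 0.4 -1.3 -0.7] 45.39
1.6 gap 0.0124 [-0.17 -0.02 -0.05] [ 0.6 -1.5 -0. ] 45.7
1.8 gap 0.013 [-0.18 -0.15 -0.06] [ 0.7 -0.7  0.7] 46.01
2.0 gap 0.0128 [-0.19 -0.17  0.81] [ 0.6 -2.2  0.4] 46.32
2.2 gap 0.0132 [-0.9   0.37  1.68] [-1.6 -6.3  0.8] 46.62
2.4 gap 0.0128 [-0.89  0.41  3.41] [-2.6 -5.3  0.4] 46.93
stop
(array([ 489., -326.]), array([66.2, 17.8]), 60.2) 46.9833
```

The moment rose to 3.4 N m, so the stop is felt. The bar has turned 110° (1.92 rad) from 17.8° (0.31 rad), about 2.23 in all. Now I release, rise, check and clear.

```bash
python3 - <<'E'
from h import *
open_gripper(); hold(.1); p=sense()["tcp_pos"]; move_linear([p[0],p[1],.15],None,.15); print(bar()[:3])
move_linear([.44,-.36,.28],None,.25); hold(.3)
s=sense(); print(s["time_s"],s["contact_force"].round(1)); b=save("scene","s9"); a=save("top","t9")
cv2.imwrite("pics/c9.png",np.hstack([cv2.resize(b["pixels"][60:330,90:420],(440,360)),cv2.resize(a["pixels"][130:330,120:420],(360,240+120))]))
import m
for f in("s9","scene0","t9"):
    m.blobs(f,"casetop",(0,0,120),(179,60,255),(.105,.125),100)
    m.blobs(f,"orange",(8,150,120),(22,255,255),(.085,.11))
    m.blobs(f,"slotcase",(0,0,120),(179,60,255),(.152,.163),100)
E
```

```text
(array([ 487.4, -326.6]), array([68.3, 15.7]), 61.9)
49.5667 [-0.3  0.1  1. ]
s9 casetop [363. 174.] 201 mean [0.586 0.27  0.115] z 0.108 0.124 rect [587. 271.] [43. 69.] 1.3
s9 casetop [341. 180.] 205 mean [0.584 0.194 0.115] z 0.107 0.122 rect [583. 196.] [70. 43.] 88.7
s9 casetop [324. 249.] 109 mean [0.794 0.042 0.113] z 0.105 0.125 rect [794.  42.] [49. 26.] 83.1
s9 orange [171. 209.] 83 mean [ 0.493 -0.323  0.099] z 0.093 0.106 rect [ 491. -324.] [67. 17.] 60.8
s9 slotcase [217. 188.] 200 mean [ 0.516 -0.18   0.159] z 0.154 0.163 rect [ 515. -180.] [41. 65.] 10.3
scene0 casetop [363. 174.] 197 mean [0.586 0.27  0.115] z 0.108 0.122 rect [587. 270.] [64. 44.] 87.7
scene0 casetop [341. 180.] 202 mean [0.584 0.194 0.115] z 0.105 0.122 rect [583. 195.] [69. 48.] 85.6
scene0 casetop [317. 187.] 207 mean [0.583 0.115 0.116] z 0.108 0.122 rect [583. 116.] [65. 42.] 85.2
scene0 orange [170. 208.] 67 mean [ 0.488 -0.323  0.099] z 0.094 0.105 rect [ 491. -324.] [12. 69.] 80.1
t9 casetop [239. 165.] 115 mean [0.77  0.043 0.113] z 0.105 0.124 rect [775.  43.] [37. 46.] 7.9
t9 casetop [158. 174.] 293 mean [0.76  0.273 0.109] z 0.105 0.119 rect [759. 272.] [43. 64.] 37.5
t9 casetop [188. 234.] 344 mean [0.581 0.192 0.115] z 0.105 0.122 rect [581. 192.] [63. 41.] 85.7
t9 casetop [525. 239.] 538 mean [ 0.51  -0.721  0.116] z 0.106 0.125 rect [ 510. -721.] [70. 71.] 40.9
t9 casetop [160. 235.] 344 mean [0.583 0.269 0.115] z 0.106 0.123 rect [583. 269.] [62. 41.] 87.1
t9 orange [378. 257.] 101 mean [ 0.488 -0.322  0.099] z 0.093 0.105 rect [ 487. -325.] [66. 13.] 62.2
t9 slotcase [328. 248.] 345 mean [ 0.513 -0.181  0.159] z 0.152 0.163 rect [ 514. -181.] [40. 64.] 8.0
```

View pics/c9.png

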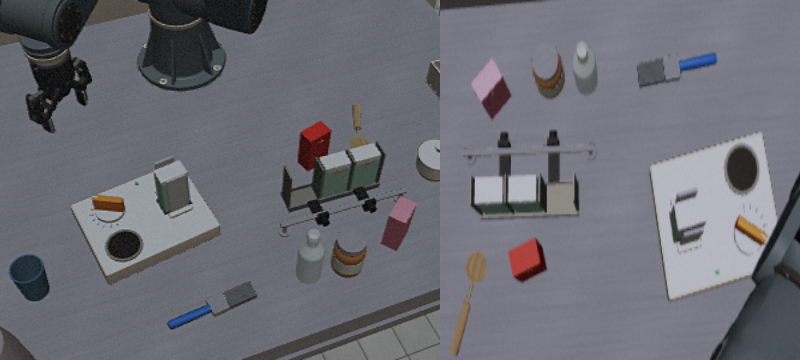

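The final view shows the case between the plates within about 1 mm of the slot centre, and the two light cases in their bays with their measured positions unchanged. The key has been turned to its stop, the other things are where they were, and the arm is clear.

```bash
python3 -c "
from h import *
sign_off()"
```

```text
the job is handed in; nothing more can be done
```

The job is handed in. The full case stands between the warmer's plates and the timer key is wound to its stop; the hand-in reports no verdict.

- **Finding the full case:** the first one I lifted, in the bay nearest the warmer, read 4.8–5.5 N against about 1.2 N expected for a light one. That is a little above the 4.4 N for 450 g. I did not touch the other two cases.
- **Placing it:** I set it down on the free worktop, took it by its narrow sides and lowered it between the plates. In the last pictures it is upright, released and about 1 mm from the slot centre.
- **Light cases:** they measure the same as at the start, to the millimetre.
- **Key:** the first attempt failed. The fingers shut to zero gap and turned 3.6 rad without gripping the bar or moving it. I never found out why, and my script should have stopped on that reading. The second grip, at the stated height, held. It wound the key in 0.2 rad steps until the moment rose to 3.4 N m at the stop.
- **Key angle:** the bar turned about 1.90 rad in all, from a start of about 0.31. That puts it near 2.21, taking zero to be the bar lying along the warmer's x. It moved back by at most 2° when released.
- **Other things:** nothing else looked moved in the last picture, though I did not measure each item. The arm was clear, with about 50 s of the 72 s used.

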